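# Stand the slumped boards up in the draining rack

## Task

Two serving boards, one wooden and one blue, have slumped forward over the front rail of the draining rack. Stand each of them up again on its lower edge, fully down in one of the rack's slots and resting back against the wire loop behind it, and leave them standing there by themselves. Do not shift or knock over the glass in the rack or the other things standing on the worktop.

Things in the scene. Friction and masses are not known exactly. Their poses are not given: they have to be found in the camera images.
- rack: Draining rack, fixed: grey plastic tray (x -135 to +70 mm, 465 mm wide in y, floor top at z = 12 mm) with steel wire. Origin on the worktop under the middle of the middle slot; x to its back, away from the robot, y along the slots, z up. Three slots in one row, middles at y = -145, 0, +145 mm, parted by webs 12 mm wide. Nothing is above it.
- slot (a point): Middle of the middle slot, on its bottom (3 mm above the worktop). Each slot is 133 mm long, 22 mm wide (rack x -10 to +12 mm), 9 mm deep. Just behind each stands a fixed wire loop, 64 mm wide, 115 mm high, 6 mm thick, leaning 9 degrees back; a standing board rests back on it, 5-15 degrees from upright.
- rail (a point): Middle of the rack's front rail, 115 mm in front of the slots' middles: a round level wire 8 mm thick along all the rack's width, its top 54 mm above the worktop, on thin posts 72 mm either side of the middle and at both ends. The same wire runs round the sides and the back of the rack (62 mm behind the slots).
- wood_board: Light wood serving board, 170 mm high, 110 wide, 12 thick, 0.16 kg. Origin at mid width and thickness, 30 mm above its lower edge. z runs up the board to its upper edge, y along its width, x through its thickness (+x face: up as it lies, to the rack's back once it stands). Starts with its lower edge on the tray floor and underside on the front rail, 21-28 degrees to level, skew up to 5 degrees.
- wood_top (a point): Middle of that board's upper edge (170 mm from its lower edge), at mid thickness. At the start 80-105 mm above the worktop, 50-90 mm out beyond the front rail. Pushed here to the back, the lower edge slides 5-30 mm over the tray floor and drops into the slot against its back wall (board then 22 degrees to level); lifted from below here, it tips up about its lower edge.
- blue_board: Blue plastic serving board, 185 mm high, 110 wide, 12 thick, 0.16 kg. Origin at mid width and thickness, 30 mm above its lower edge. z runs up the board to its upper edge, y along its width, x through its thickness (+x face: up as it lies, to the rack's back once it stands). Starts with its lower edge on the tray floor and underside on the front rail, 21-28 degrees to level, skew up to 5 degrees.
- blue_top (a point): Middle of that board's upper edge (185 mm from its lower edge), at mid thickness. At the start 80-105 mm above the worktop, 50-90 mm out beyond the front rail. Pushed here to the back, the lower edge slides 5-30 mm over the tray floor and drops into the slot against its back wall (board then 22 degrees to level); lifted from below here, it tips up about its lower edge.
- glass_mid (a point): Clear glass tumbler, 77 mm across, 89 mm high, standing on the rack's floor in the bay that has no board, between the front rail and the slot. Point at its middle, half-way up. Loose; must stay where it is.
- garlic_mid (a point): Garlic bulb, 54 mm across, 53 mm high, on the worktop. Point at its middle, half-way up. Loose; must stay where it is.
- timer_mid (a point): Red and white kitchen timer, 67 mm across, 50 mm high, on the worktop. Point at its middle, half-way up. Loose; must stay where it is.
- spice_mid (a point): Spice jar with a yellow cap, 42 mm across, 96 mm high, on the worktop close beside the rack. Point at its middle, half-way up. Loose; must stay where it is.
- shaker_mid (a point): Salt shaker with a grey cap, 44 mm across, 90 mm high, on the worktop close beside the rack. Point at its middle, half-way up. Loose; must stay where it is.
- mug_mid (a point): Orange mug, 78 mm across with its handle 108 mm, 101 mm high, on the worktop. Point at its middle, half-way up. Loose; must stay where it is.
- tin_mid (a point): Food tin, 76 mm across, 58 mm high, on the worktop. Point at its middle, half-way up. Loose; must stay where it is.
There are look-alikes about, which are no part of the job. What is meant by the part that bears timer_mid is not green, and is the smaller of those in its own colour.

How it is judged:
At the end, for the whole second after the job is handed in: Both boards stand still, upright and square to the rack within 0.35 rad, origin 22-39 mm above the rack's, -20 to +25 mm from the slot line, within 185 mm sideways; the glass and six bystanders are within 40 mm of their starts and tilted under 0.3 rad (angle between each of wood_board, blue_board's own z axis and vertical below 0.35 rad and angle between the x axis of each of wood_board, blue_board and the x axis of rack, either way round below 0.35 rad and x of wood_board in the frame of rack between -0.02 and 0.025 m and z of wood_board in the frame of rack between 0.022 and 0.039 m and y of wood_board in the frame of rack between -0.185 and 0.185 m and linear speed of each of wood_board, blue_board below 0.02 m/s and x of blue_board in the frame of rack between -0.02 and 0.025 m and z of blue_board in the frame of rack between 0.022 and 0.039 m and y of blue_board in the frame of rack between -0.185 and 0.185 m and distance of each of glass_mid, garlic_mid, timer_mid, spice_mid, shaker_mid, mug_mid, tin_mid from where it was at the start of the episode below 0.04 m and angle between each of glass_mid, garlic_mid, timer_mid, spice_mid, shaker_mid, mug_mid, tin_mid's own z axis and vertical below 0.3 rad); the robot touches nothing.
It fails at once if the glass or another bystander is knocked over (angle between any of glass_mid, garlic_mid, timer_mid, spice_mid, shaker_mid, mug_mid, tin_mid's own z axis and vertical above 0.8 rad).
It also fails if it takes over 58 s, if anything falls off the work surface, if the arm or the gripper's body presses on something with over 40 N, if the wrist force passes 120 N, or if a joint passes its speed limit or range.

## Robot

A 7-joint arm with a two-finger parallel gripper is mounted at the origin on a cart in front of the work surface, level with it; the furniture and walls round the work are solid. World frame = base frame: x ahead of the robot, y to its left, z up, the work surface at z = 0. Lengths are in m, angles in rad, forces in N, time in s.
With the tool pointing down it reaches from about 0.425 to 0.925 m from the base axis. Payload 6.8 kg.
Tool frame: the origin (TCP) lies between the finger pads; the fingertips stand r.tip_reach ahead of it and the grasp point (between the pads) lies 11 mm behind it (r.tip_reach is the distance from the TCP to the fingertips, in m); z points along the fingers, y is the direction in which the jaws open and shut (so a half turn about z gives the same grasp; the last joint's range is limited). The gripper opens to 85 mm and grips with 20 to 120 N. Pads are 22 mm wide; open, the fingers measure 114 mm over their backs; the gripper's body (76 mm by 85 mm) begins 54 mm behind the grasp point. The pads swing forward as they close: fully open they stand 13 mm farther back than shut.
Start: joints at [1.014, 0.477, 0.022, 1.555, -0.011, 1.109, -0.083], TCP at [0.293, -0.608, 0.239] pointing down, gripper open.
Joint ranges: [-2.96, 2.96], [-0.34, 2.1], [-1.41, 1.46], [0.24, 2.44], [-1.37, 4.51], [0.17, 1.92], [-2.96, 2.96]. Speed limits (rad/s): [2.39, 2.39, 3.14, 3.14, 3.14, 3.14, 3.14].

## Interface

Orientations are given as a rotation vector (axis times angle).
In Python, from bench import r, eyes, spotter gives the robot as it stands.
- The arm moves only by the tool carry_out, never from a script. Its argument "series" is text: rows parted by semicolons, each of 5 numbers parted by spaces: the shift along the tool's x, y, z in cm, then the turn about the tool's z in rad, then the opening, from 0 (shut) to 1 (fully open). In form: x y z yaw gripper; .... A call has 1 to 8 rows; each row shifts and turns the commanded pose from where the row before left it, along the tool's axes as they then stand; what a row does not reach is not made up. A row lasts 1/8 s, in which the tool goes at most 62.5 mm and 10.7 degrees, less where a joint would pass 70% of its speed; a pose out of reach is approached as far as the arm can. A call with a gripper value outside its range is refused whole. The fingers move at their own pace and stop on an object; "grip_force" is the grip in N (left out, the last holds). Time passes only in rows, so rows that do not move let the fingers close. It gives the time, the measured TCP pose, the force and the opening at its end, in the units of the state.
- r.get_obs(): the state, without advancing time (a new reading comes with each control period).
- eyes.grab_frame(name): name is "side" or "top"; returns a dict with "color" (400x640x3 uint8, blue, green, red), "intrinsics" (3x3 intrinsics, pixels), "D" ([k1, k2, p1, p2, k3] as OpenCV has them; the pictures are not rectified), "R" (3x3) and "t" (3): a world point X has camera coordinates R X + t. Camera axes: x right, y down, z forward; pixel columns grow to the right and rows downward; lengths in m; the calibration is good to about 2 mm. A picture is of the moment at which its call begins. There is no depth.
- r.hand_in(): hands the job in, once; it reports no verdict.
Trained networks look in a picture, given as the dict that the camera call returned (one of the last four; its "shot" number tells which), for a name from the list of things; names that differ only in an ending like _2 or _b are one class to them, and where a whole thing is asked for, a point or a joint stands for the part that bears it (a point fixed in the world has none). Each returns a list of dicts, best first, with "confidence" (0 to 1); they miss things now and then, are a little off and sometimes report something else, mostly with a low value. They report only what shows in the picture. A call takes as long as a camera call. They do not tell look-alikes from the thing itself.
- spotter.search_frame(picture, query): "uv" ([column, row] in pixels, amid what is visible of it).
- spotter.trace(picture, query): "pixels" (400x640 bool, what is visible of it) and "uv" ([column, row] in pixels, amid what is visible of it).
- spotter.mark_of(picture, query): "uv" ([column, row] in pixels: a listed point, or the origin of a listed thing).
The state is a dict: "clock": time; "joints": joint angles; "qvel": joint speeds; "tau": joint torques, N m; "tcp_pos": TCP position; "orientation": TCP orientation; "contact_force": force on the tool from outside, world axes, zero at the start; "moment": the same for the moment, N m; "grip_width": finger opening in m.
Only numpy, scipy, OpenCV 4.12 (cv2) and the standard library are available. Lean on these libraries where they do the work, as an engineer would, in place of code of your own. Each camera call takes 0.05 s, during which the arm holds its last target.

## Working session

There is one attempt and no reset: what is moved stays moved. The work goes in short steps, Python scripts to look and compute and a tool call to move; the robot and the scene stay as the last step left them, time stands still between calls to the robot, and variables do not carry over. Pictures are saved under pics/ and viewed, and the job is handed in when it is done.

Besides the shell and the picture viewer there is one more tool, called after "Call:" in YAML: its name, and indented under it one key for each argument. carry_out: Moves the arm, as the interface text tells. Its arguments: {"type":"object","properties":{"series":{"type":"string"},"grip_force":{"type":"number"}},"required":["series"]}

```bash
ls; mkdir -p pics
python3 - <<'E'
from bench import r, eyes, spotter
import cv2,pickle
for n in ("side","top"):
    f=eyes.grab_frame(n); cv2.imwrite(f"pics/{n}0.png",f["color"]); pickle.dump(f,open(f"{n}0.pkl","wb"))
    print(n,f["intrinsics"].tolist(),f["D"],f["R"].tolist(),f["t"], -f["R"].T@f["t"])
    for q in ["rack","slot","rail","wood_board","wood_top","blue_board","blue_top","glass_mid","garlic_mid","timer_mid","spice_mid","shaker_mid","mug_mid","tin_mid"]:
        try: print(q,[(d["uv"],round(d["confidence"],2)) for d in spotter.mark_of(f,q)][:4])
        except Exception as e: print(q,e)
print(r.get_obs(), r.tip_reach)
E
```

```text
pics
side [[514.8581802903307, 0.0, 307.8670764947694], [0.0, 514.8581802903307, 191.284837974922], [0.0, 0.0, 1.0]] [-0.08205137  0.          0.          0.          0.        ] [[0.17157259042480225, -0.9851144902572286, -0.010596570207567949], [-0.5829079531350486, -0.09283925615700765, -0.807216941526949], [0.7942173281834333, 0.14467312674250996, -0.5901597427914873]] [-0.04000608  0.38094572  1.73215918] [-1.14679059 -0.25464074  1.32933253]
rack [([385.8, 208.6], 0.34)]
slot []
rail [([422.3, 233.7], 0.37)]
wood_board [([291.2, 187.9], 0.71)]
wood_top [([284.1, 193.4], 0.79)]
blue_board []
blue_top [([351.5, 202.6], 0.85)]
glass_mid []
garlic_mid []
timer_mid [([415.4, 211.6], 0.7), ([378.5, 234.8], 0.49)]
spice_mid [([248.7, 204.7], 0.68)]
shaker_mid [([387.2, 205.2], 0.49)]
mug_mid [([208.1, 179.7], 0.91)]
tin_mid [([422.5, 231.3], 0.8), ([281.6, 192.9], 0.25)]
top [[470.711054892982, 0.0, 318.1226802892661], [0.0, 470.711054892982, 193.91689795606663], [0.0, 0.0, 1.0]] [-0.08397186  0.          0.          0.          0.        ] [[0.02688656250884328, -0.9995745132257665, 
[... 828 characters left out ...]
.5, 'joints': array([ 1.01389859,  0.47700734,  0.02240915,  1.5553857 , -0.01150139,
        1.10930668, -0.08310768]), 'qvel': array([ 1.59419867e-05, -4.35280655e-04,  1.56117073e-03, -1.14277559e-03,
        2.41983452e-04, -6.81402760e-04,  1.00042882e-03]), 'tau': array([-1.35086088e-04, -5.96312714e+01,  1.60633620e+00, -2.81542021e+01,
        1.24602710e-02,  1.59717940e-03,  5.38296106e-06]), 'tcp_pos': array([ 0.29288183, -0.608173  ,  0.23930921]), 'orientation': array([3.06282281e+00, 6.99007107e-01, 2.59167498e-05]), 'contact_force': array([ 0.91845375, -0.07342029,  0.13570287]), 'moment': array([ 0.04809356, -0.00917443,  0.02168206]), 'grip_width': 0.08538002933012782} 0.008
```

Run:
```python
import cv2
for n,(a,b,c,d) in {"top":(110,140,300,490)[:0] or (120,300,140,490),"side":(140,270,180,460)}.items():
    im=cv2.imread(f"pics/{n}0.png")
    s=800/(d-c)
    s=min(s,600/(b-a)); 
    cv2.imwrite(f"pics/{n}0z.png",cv2.resize(im[a:b,c:d],None,fx=s,fy=s,interpolation=cv2.INTER_CUBIC)); print(n,s)
```

```text
top 2.2857142857142856
side 2.857142857142857
```

View pics/top0.png

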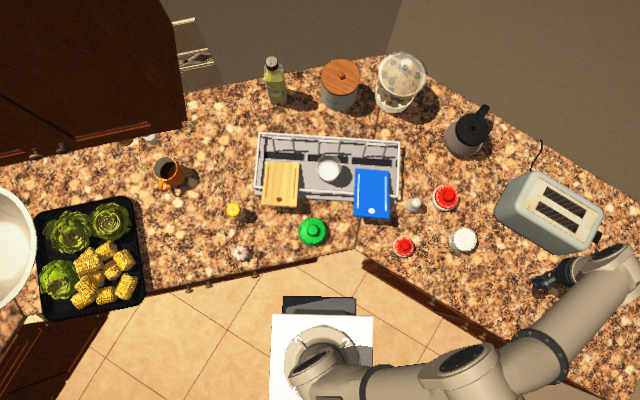

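View pics/side0.png

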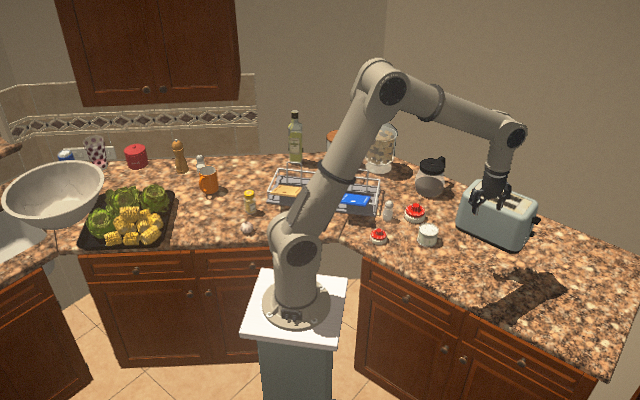

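View pics/top0z.png

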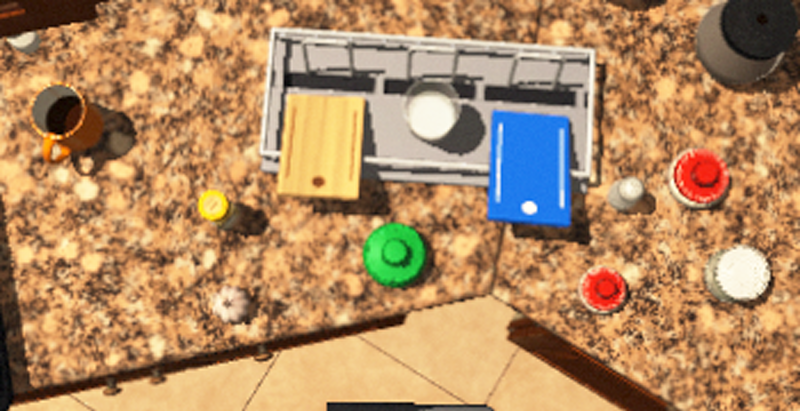

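View pics/side0z.png

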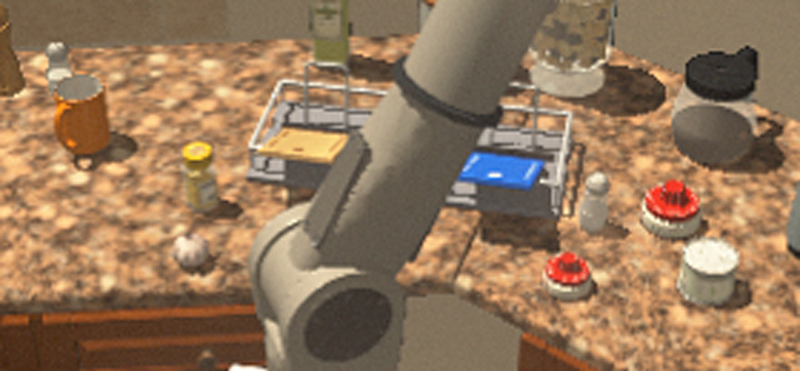

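The side view shows the boards low in the rack, partly hidden by the arm. In the top view wood is at about (281,185) on the left, blue at about (372,195) on the right, and the glass at (329,168) in the middle. The small red timer is at (404,246). Next I zoom in on the rack to measure it.

```bash
cat > h.py <<'E'
import numpy as np, cv2, pickle
def ray(f,uv):
    p=cv2.undistortPoints(np.array([[uv]],float),f["intrinsics"],f["D"])[0,0]
    c=-f["R"].T@f["t"]; d=f["R"].T@np.array([p[0],p[1],1]); return c,d
def atz(f,uv,z):
    c,d=ray(f,uv); return c+d*(z-c[2])/d[2]
def proj(f,X):
    return cv2.projectPoints(np.atleast_2d(np.array(X,float)),cv2.Rodrigues(f["R"])[0],f["t"],f["intrinsics"],f["D"])[0][:,0]
def dist(f1,u1,f2,u2):
    c1,d1=ray(f1,u1);c2,d2=ray(f2,u2)
    s=np.linalg.lstsq(np.c_[d1,-d2],c2-c1,rcond=None)[0]
    a=c1+s[0]*d1;b=c2+s[1]*d2; return (a+b)/2,np.linalg.norm(a-b)
E
python3 - <<'E'
from h import *
f=pickle.load(open("top0.pkl","rb"));s=pickle.load(open("side0.pkl","rb"))
print("slot",atz(f,[327.0,159.2],.003),"rail",atz(f,[325.6,191.1],.05))
print("rack",atz(f,[324.8,157.1],0))
print("woodtop",dist(f,[280.3,206.8],s,[284.1,193.4]))
print("bluetop",dist(f,[366.1,216.1],s,[351.5,202.6]))
im=f["color"]
cv2.imwrite("pics/rackz.png",cv2.resize(im[125:225,248:410],None,fx=4.9,fy=4.9,interpolation=cv2.INTER_CUBIC))
E
```

```text
slot [ 0.65422558 -0.00375004  0.003     ] rail [ 0.53855189 -0.00063992  0.05      ]
rack [0.66191964 0.00363285 0.        ]
woodtop (array([0.47680309, 0.1375102 , 0.10125187]), np.float64(0.0017630001225830139))
bluetop (array([ 0.45706047, -0.12980767,  0.10104314]), np.float64(0.011645090905509537))
```

View pics/rackz.png

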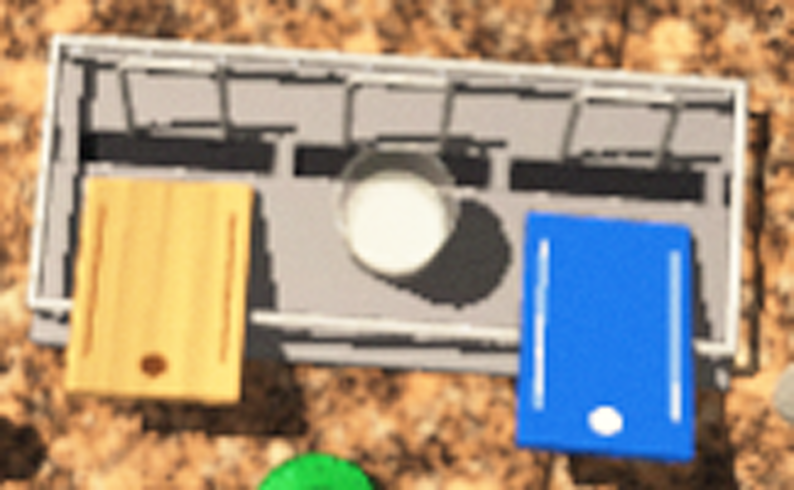

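```bash
cat > m.py <<'E'
from h import *
from scipy.optimize import least_squares
f=pickle.load(open("top0.pkl","rb"));s=pickle.load(open("side0.pkl","rb"))
Z=lambda p:[248+p[0]/4.9-.4,125+p[1]/4.9-.4]
P=[Z(p) for p in [(55,40),(745,85),(30,303),(730,350)]]
W=[atz(f,p,.05) for p in P]
for w in W: print(w.round(4))
def rk(q,X):
    c,s_=np.cos(q[2]),np.sin(q[2]); X=np.atleast_2d(X); return np.c_[q[0]+c*X[:,0]-s_*X[:,1],q[1]+s_*X[:,0]+c*X[:,1],X[:,2]]
def res(q):
    X=[(.062,q[3],.05),(.062,-q[3],.05),(-.115,q[3],.05),(-.115,-q[3],.05)]
    return (proj(f,rk(q,X))-np.array(P)).ravel()
a=least_squares(res,[.655,0,0,.22]); print(a.x,a.fun.round(2)); q=a.x[:3]; np.save("q.npy",q)
# boards: lower edge mid (rack x,y at z~), tilt, skew. top face corners
for nm,L,pts in [("wood",.17,[(88,180),(252,186),(240,403),(67,393)]),("blue",.185,[(528,212),(690,226),(692,460),(517,445)])]:
    T=np.array([Z(p) for p in pts])
    def bp(v):
        # v: x,y of lower edge, skew, tilt ; underside lower edge on floor z=.012
        x,y,k,t=v; ux=np.array([-np.cos(t)*np.cos(k),-np.cos(t)*np.sin(k),np.sin(t)]); uy=np.array([-np.sin(k),np.cos(k),0]); n=np.cross(uy,ux); n=n if n[2]>0 else -n
        b=np.array([x,y,.012])
        return b,ux,uy,n
    def r2(v):
        b,ux,uy,n=bp(v)
        X=[b+n*.012+uy*.055,b+n*.012-uy*.055,b+n*.012-uy*.055+ux*L,b+n*.012+uy*.055+ux*L]
        return (proj(f,rk(q,X))-T).ravel()
    b=least_squares(r2,[-.03,.145 if nm=="wood" else -.145,0,.4]); 
    v=b.x; B,ux,uy,n=bp(v); print(nm,v.round(4),"deg",np.degrees(v[2:]).round(1),b.fun.round(1))
    tip=B+n*.006+ux*L; print(" top rack",tip.round(4)," world",rk(q,tip).round(4), "rail-based tilt", np.degrees(np.arctan2(.054-.012,.115+v[0])))
    print(" px",proj(f,rk(q,tip)),proj(s,rk(q,tip)))
E
python3 m.py
```

```text
[0.724  0.2199 0.05  ]
[ 0.7072 -0.2365  0.05  ]
[0.547  0.2272 0.05  ]
[ 0.5292 -0.2259  0.05  ]
[ 0.6533074  -0.00484526 -0.03975598  0.22753672] [-0.04 -0.09 -0.56  0.27  0.06 -0.14  0.53 -0.03]
wood [-0.0281  0.1453  0.0349  0.4238] deg [ 2.  24.3] [ 0.   0.   0.3 -0.1  0.2 -0.4 -0.5  0.5]
 top rack [-0.1805  0.1399  0.0874]  world [[0.4785 0.1422 0.0874]] rail-based tilt 25.8044316144339
 px [[278.83042138 206.91771157]] [[283.41143378 195.81260284]]
blue [-0.0326 -0.1461 -0.0259  0.4458] deg [-1.5 25.5] [-0.4 -0.2  0.2  0.1  0.3  0.2 -0.1 -0.1]
 top rack [-0.1969 -0.1419  0.0972]  world [[ 0.4509 -0.1388  0.0972]] rail-based tilt 27.020710629186798
 px [[370.7843271  218.04549868]] [[352.10160249 204.7189549 ]]
```

Call:
carry_out:
  series: "0 0 -3 0.163 0.5; 0 0 -3 0.163 0.5; 0 0 0 0.163 0.5; 1 -4 0 0 0.5; 1 -4 0 0 0.5; 1 -4 0 0 0.5; 1 -4 0 0 0.5; 1 -4 0 0 0.5"

```text
clock: 2.5
tcp_pos: [0.3512, -0.409, 0.2995]
orientation: [3.141, -0.063, 0.001]
contact_force: [0.3, 0.0, 0.7]
grip_width: 0.0427
```

Call:
carry_out:
  series: "1 -4 0 0 0.5; 1 -4 0 0 0.5; 1 -4 0 0 0.5; 1 -4 0 0 0.5; 1 -4 0 0 0.5; 0 0 0 0 0.5"

```text
clock: 3.25
tcp_pos: [0.41, -0.2095, 0.2996]
orientation: [-3.141, 0.054, -0.001]
contact_force: [-0.4, -0.7, -0.1]
grip_width: 0.0425
```

```bash
cat > st.py <<'E'
from h import *
from bench import r,eyes,spotter
q=np.load("q.npy"); o=r.get_obs()
p=o["tcp_pos"]; c,s=np.cos(q[2]),np.sin(q[2]); d=p[:2]-q[:2]
R=cv2.Rodrigues(o["orientation"])[0]
print("t",o["clock"],"world",p.round(4),"rack",(c*d[0]+s*d[1]).round(4),(-s*d[0]+c*d[1]).round(4),"yaw",np.arctan2(R[1,0],R[0,0]).round(4),"F",o["contact_force"].round(1),"grip",round(o["grip_width"],4))
E
python3 st.py
```

```text
t 3.25 world [ 0.41   -0.2095  0.2996] rack -0.235 -0.2141 yaw -0.0343 F [-0.4 -0.7 -0.1] grip 0.0425
```

Call:
carry_out:
  series: "0.4 -3.5 0 0 0.5; 0.4 -3.5 0 0 0.5; 0 0 5 0 0.5; 0 0 5 0 0.5; 0 0 3 0 0.5; 0 0 0 0 0.5"

```text
clock: 4.0
tcp_pos: [0.418, -0.1434, 0.1677]
orientation: [-3.14, 0.065, 0.007]
contact_force: [0.0, 0.4, 0.3]
grip_width: 0.0426
```

```bash
python3 st.py
python3 - <<'E'
from bench import eyes
import cv2
f=eyes.grab_frame("top");cv2.imwrite("pics/a1.png",cv2.resize(f["color"][100:300,230:500],None,fx=2.9,fy=2.9))
E
```

```text
t 4.0 world [ 0.418  -0.1434  0.1677] rack -0.2296 -0.1478 yaw -0.0413 F [0.  0.4 0.3] grip 0.0426
```

View pics/a1.png

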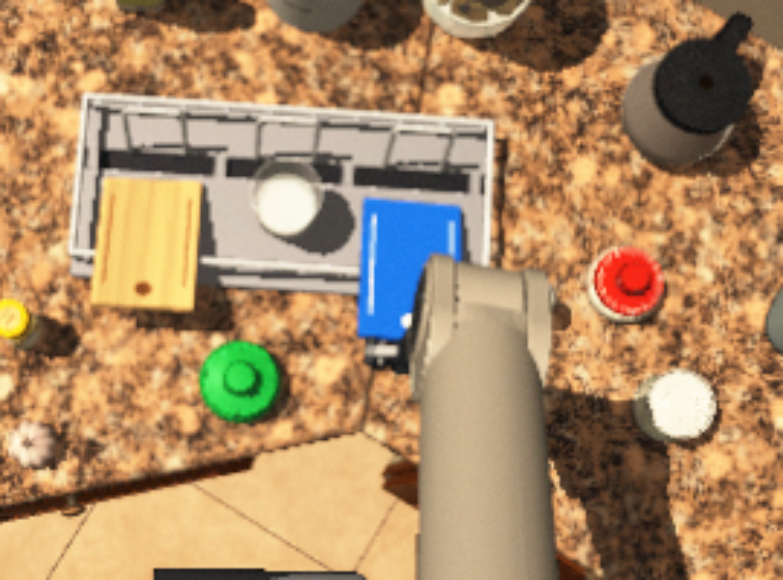

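Call:
carry_out:
  series: "0 0 4 0 0.5; 0 0 4 0 0.5; 0 0 3.5 0 0.5; 0 0 0 0 0.5; 0.5 0 0 0 0.5; 0.5 0 0 0 0.5; 0.4 0 0 0 0.5; 0 0 0 0 0.5"

```text
clock: 5.05
tcp_pos: [0.4345, -0.1435, 0.0549]
orientation: [3.141, -0.063, 0.002]
contact_force: [0.4, 0.5, -0.9]
grip_width: 0.0427
```

```bash
cat > pic.py <<'E'
import sys,cv2
from bench import eyes
n=sys.argv[1]; out=[]
f=eyes.grab_frame("top");cv2.imwrite(f"pics/{n}t.png",cv2.resize(f["color"][110:270,210:470],None,fx=3,fy=3,interpolation=cv2.INTER_CUBIC))
f=eyes.grab_frame("side");cv2.imwrite(f"pics/{n}s.png",cv2.resize(f["color"][140:270,220:460],None,fx=3.3,fy=3.3,interpolation=cv2.INTER_CUBIC))
E
python3 st.py;python3 pic.py a2
```

```text
t 5.05 world [ 0.4345 -0.1435  0.0549] rack -0.2131 -0.1473 yaw -0.0401 F [ 0.4  0.5 -0.9] grip 0.0427
```

View pics/a2s.png

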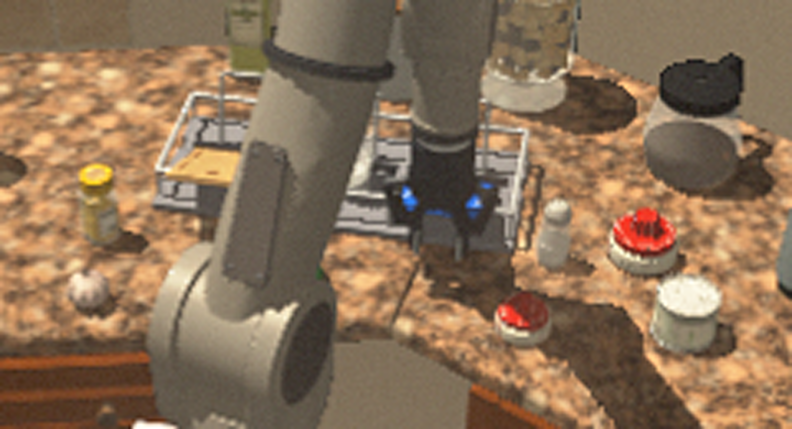

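View pics/a2t.png

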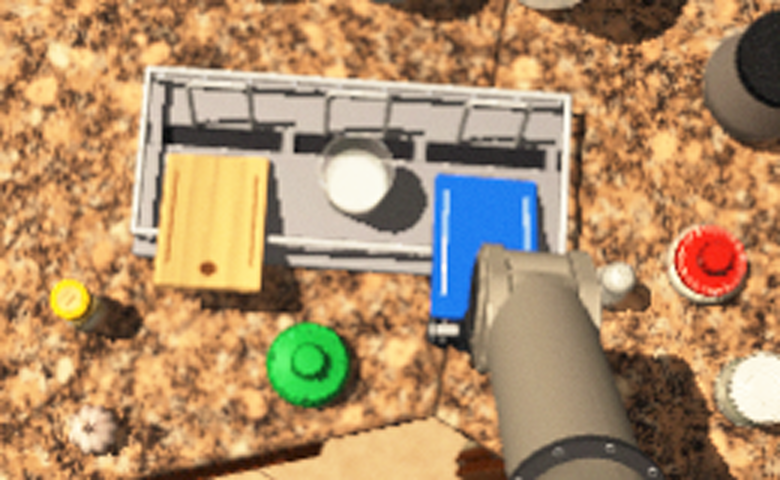

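Call:
carry_out:
  series: "0.5 0 0 0 0.5; 0.4 0 0 0 0.5; 0.4 0 0 0 0.5; 0.4 0 0 0 0.5; 0.4 0 0 0 0.5; 0.4 0 0 0 0.5; 0.4 0 0 0 0.5; 0.4 0 0 0 0.5"

```text
clock: 6.15
tcp_pos: [0.4669, -0.1448, 0.0543]
orientation: [-3.141, 0.063, -0.0]
contact_force: [0.8, -0.4, -0.3]
grip_width: 0.0428
```

```bash
python3 st.py;python3 pic.py a3
```

```text
t 6.15 world [ 0.4669 -0.1448  0.0543] rack -0.1807 -0.1472 yaw -0.0402 F [ 0.8 -0.4 -0.3] grip 0.0428
```

View pics/a3t.png

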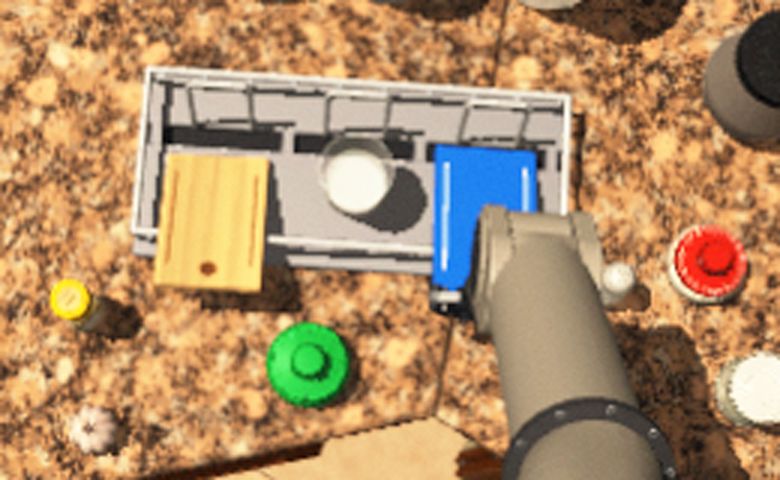

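Call:
carry_out:
  series: "0.3 0 0 0 0.5; 0.3 0 0 0 0.5; 0.3 0 0 0 0.5; 0 0 0 0 0.5"

```text
clock: 6.75
tcp_pos: [0.4717, -0.1451, 0.0535]
orientation: [-3.141, 0.064, 0.013]
contact_force: [-9.6, 1.1, 7.0]
grip_width: 0.0428
```

```bash
python3 st.py;python3 pic.py a4
```

```text
t 6.75 world [ 0.4717 -0.1451  0.0535] rack -0.1759 -0.1474 yaw -0.0408 F [-9.6  1.1  7. ] grip 0.0428
```

View pics/a4t.png

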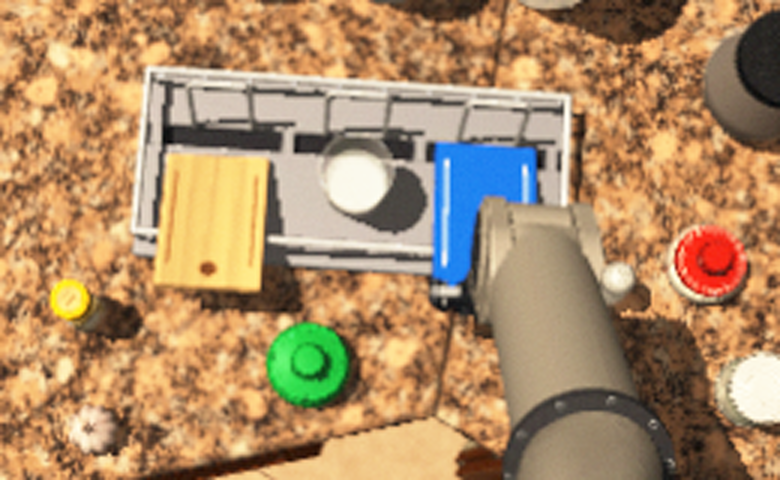

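Run:
```python
import numpy as np
for L in(.185,.170):
    t=np.radians(np.arange(22,96.1,4));x=-L*np.cos(t)*100;z=L*np.sin(t)*100
    print([(round(np.degrees(a)),round(b,2),round(c,2)) for a,b,c in zip(t[1:],np.diff(x),np.diff(z))])
```

```text
[(26, np.float64(0.53), np.float64(1.18)), (30, np.float64(0.61), np.float64(1.14)), (34, np.float64(0.68), np.float64(1.1)), (38, np.float64(0.76), np.float64(1.04)), (42, np.float64(0.83), np.float64(0.99)), (46, np.float64(0.9), np.float64(0.93)), (50, np.float64(0.96), np.float64(0.86)), (54, np.float64(1.02), np.float64(0.79)), (58, np.float64(1.07), np.float64(0.72)), (62, np.float64(1.12), np.float64(0.65)), (66, np.float64(1.16), np.float64(0.57)), (70, np.float64(1.2), np.float64(0.48)), (74, np.float64(1.23), np.float64(0.4)), (78, np.float64(1.25), np.float64(0.31)), (82, np.float64(1.27), np.float64(0.22)), (86, np.float64(1.28), np.float64(0.13)), (90, np.float64(1.29), np.float64(0.05)), (94, np.float64(1.29), np.float64(-0.05))]
[(26, np.float64(0.48), np.float64(1.08)), (30, np.float64(0.56), np.float64(1.05)), (34, np.float64(0.63), np.float64(1.01)), (38, np.float64(0.7), np.float64(0.96)), (42, np.float64(0.76), np.float64(0.91)), (46, np.float64(0.82), np.float64(0.85)), (50, np.float64(0.88), np.float64(0.79)), (54, np.float64(0.94), np.float64(0.73)), (58, np.float64(0.98), np.float64(0.66)), (62, np.float64(1.03), np.float64(0.59)), (66, np.float64(1.07), np.float64(0.52)), (70, np.float64(1.1), np.float64(0.44)), (74, np.float64(1.13), np.float64(0.37)), (78, np.float64(1.15), np.float64(0.29)), (82, np.float64(1.17), np.float64(0.21)), (86, np.float64(1.18), np.float64(0.12)), (90, np.float64(1.19), np.float64(0.04)), (94, np.float64(1.19), np.float64(-0.04))]
```

Call:
carry_out:
  series: "0 0 -0.4 0 0.5; 0.2 0 -0.6 0 0.5; 0.3 0 -0.6 0 0.5; 0 0 0 0 0.5"

```text
clock: 7.35
tcp_pos: [0.4778, -0.1454, 0.0699]
orientation: [-3.141, 0.064, 0.009]
contact_force: [-6.4, 0.8, 2.7]
grip_width: 0.0429
```

```bash
python3 st.py;python3 pic.py a5
```

```text
t 7.35 world [ 0.4778 -0.1454  0.0699] rack -0.1698 -0.1474 yaw -0.0408 F [-6.4  0.8  2.7] grip 0.0429
```

View pics/a5t.png

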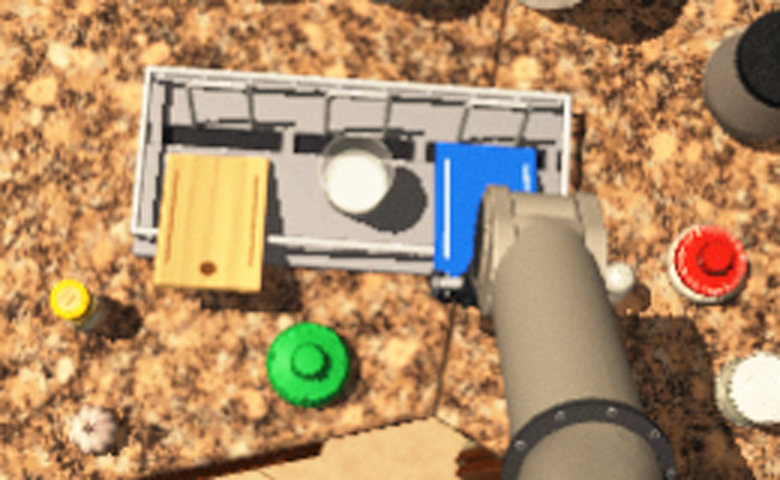

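View pics/a5s.png

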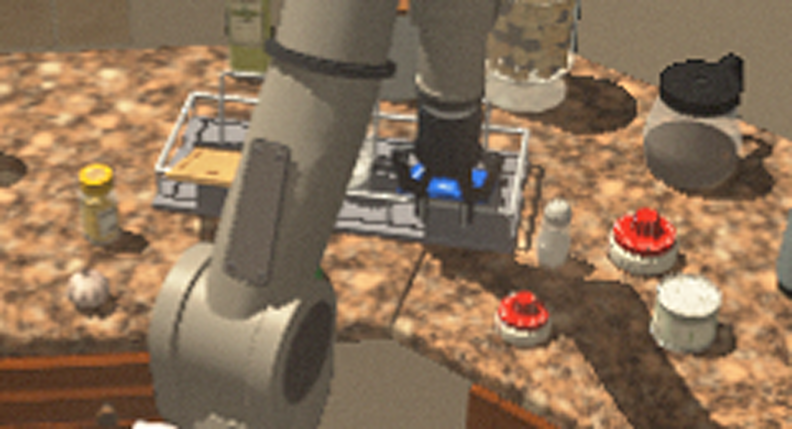

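Call:
carry_out:
  series: "0.6 0 -1.1 0 0.5; 0.7 0 -1.1 0 0.5; 0.75 0 -1.05 0 0.5; 0.85 0 -1.0 0 0.5; 0 0 0 0 0.5"

```text
clock: 8.07
tcp_pos: [0.5094, -0.1467, 0.1134]
orientation: [3.141, -0.064, -0.001]
contact_force: [-1.0, 0.8, 0.0]
grip_width: 0.0427
```

```bash
python3 st.py;python3 pic.py a6
```

```text
t 8.075 world [ 0.5094 -0.1467  0.1134] rack -0.1382 -0.1474 yaw -0.0405 F [-1.   0.8  0. ] grip 0.0427
```

View pics/a6t.png

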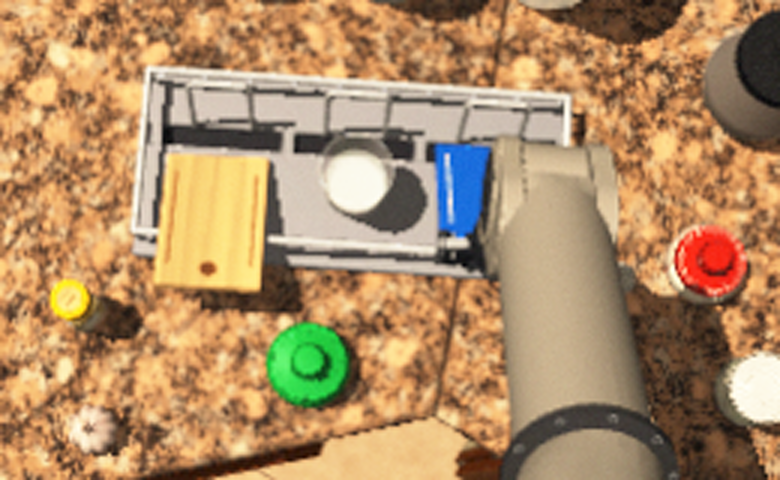

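View pics/a6s.png

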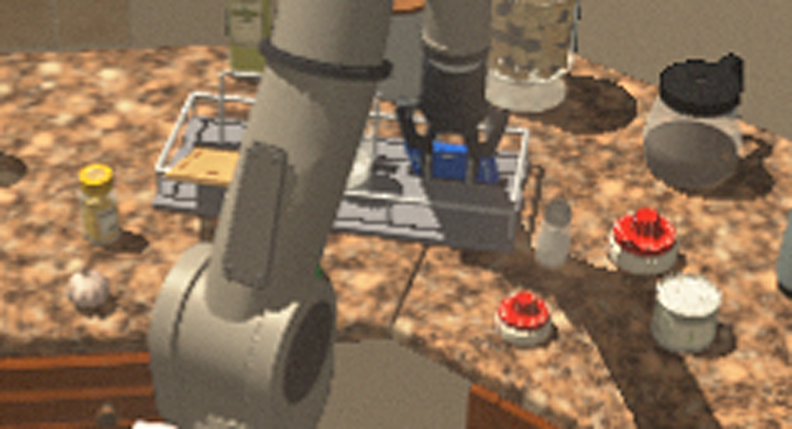

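Call:
carry_out:
  series: "0.9 0 -0.95 0 0.5; 0.95 0 -0.85 0 0.5; 1.0 0 -0.8 0 0.5; 1.05 0 -0.7 0 0.5; 1.1 0 -0.65 0 0.5; 1.15 0 -0.55 0 0.5; 1.2 0 -0.5 0 0.5; 0 0 0 0 0.5"

```text
clock: 9.18
tcp_pos: [0.5843, -0.1493, 0.1632]
orientation: [-3.141, 0.063, -0.002]
contact_force: [-0.7, -0.2, 1.1]
grip_width: 0.0427
```

```bash
python3 st.py;python3 pic.py a7
```

```text
t 9.175 world [ 0.5843 -0.1493  0.1632] rack -0.0632 -0.1471 yaw -0.0399 F [-0.7 -0.2  1.1] grip 0.0427
```

View pics/a7t.png

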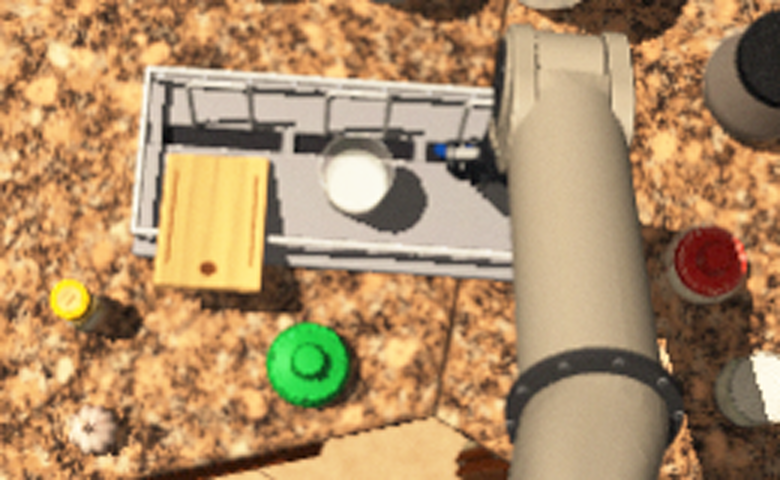

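View pics/a7s.png

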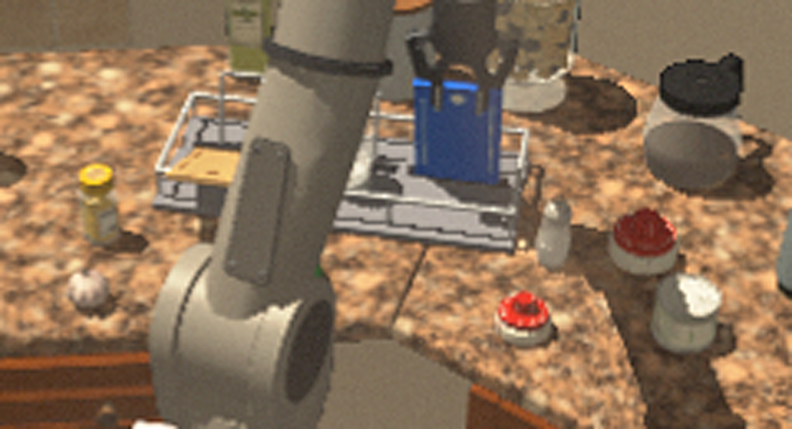

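Call:
carry_out:
  series: "1.2 0 -0.4 0 0.5; 1.2 0 -0.3 0 0.5; 1.2 0 -0.2 0 0.5; 1.0 0 0 0 0.5; 0.8 0 0 0 0.5; 0.6 0 0 0 0.5; 0 0 0 0 0.5"

```text
clock: 10.15
tcp_pos: [0.6433, -0.1518, 0.1716]
orientation: [-3.141, 0.063, 0.0]
contact_force: [-0.8, 0.5, -0.6]
grip_width: 0.0427
```

```bash
python3 st.py;python3 pic.py a8
```

```text
t 10.15 world [ 0.6433 -0.1518  0.1716] rack -0.0042 -0.1473 yaw -0.0401 F [-0.8  0.5 -0.6] grip 0.0427
```

View pics/a8s.png

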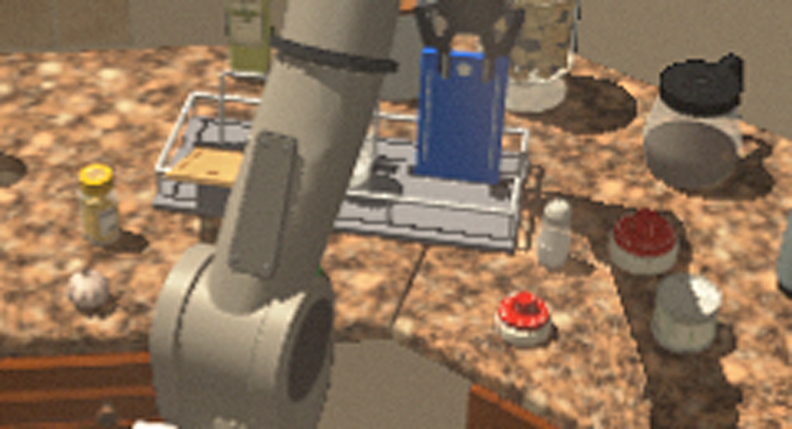

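Call:
carry_out:
  series: "0.5 0 0 0 0.5; 0.4 0 0 0 0.5; 0.4 0 0 0 0.5; 0.3 0 0 0 0.5; 0 0 0 0 0.5"

```text
clock: 10.88
tcp_pos: [0.6592, -0.1525, 0.1717]
orientation: [-3.141, 0.063, -0.0]
contact_force: [0.1, 0.5, 0.1]
grip_width: 0.0425
```

```bash
python3 st.py;python3 pic.py a9
```

```text
t 10.875 world [ 0.6592 -0.1525  0.1717] rack 0.0118 -0.1473 yaw -0.0402 F [0.1 0.5 0.1] grip 0.0425
```

View pics/a9s.png

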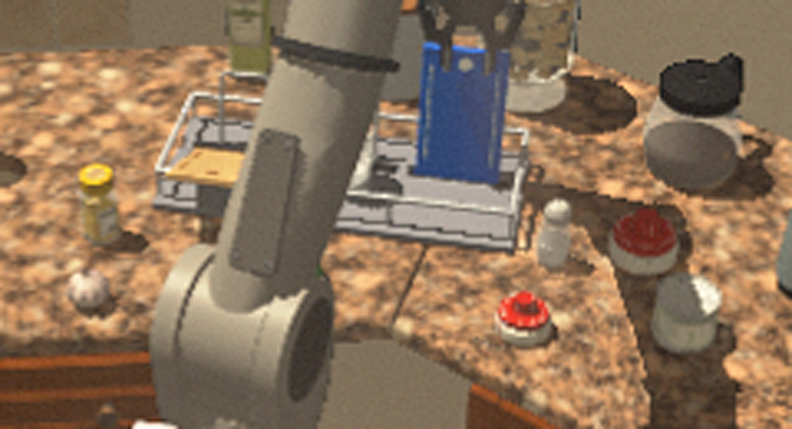

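Call:
carry_out:
  series: "0.4 0 0 0 0.5; 0.3 0 0 0 0.5; 0 0 0 0 0.5"

```text
clock: 11.35
tcp_pos: [0.6643, -0.1528, 0.1716]
orientation: [-3.141, 0.064, 0.007]
contact_force: [-6.6, 1.2, 4.1]
grip_width: 0.043
```

```bash
python3 st.py;python3 pic.py a10
```

```text
t 11.35 world [ 0.6643 -0.1528  0.1716] rack 0.0169 -0.1474 yaw -0.0404 F [-6.6  1.2  4.1] grip 0.043
```

View pics/a10s.png

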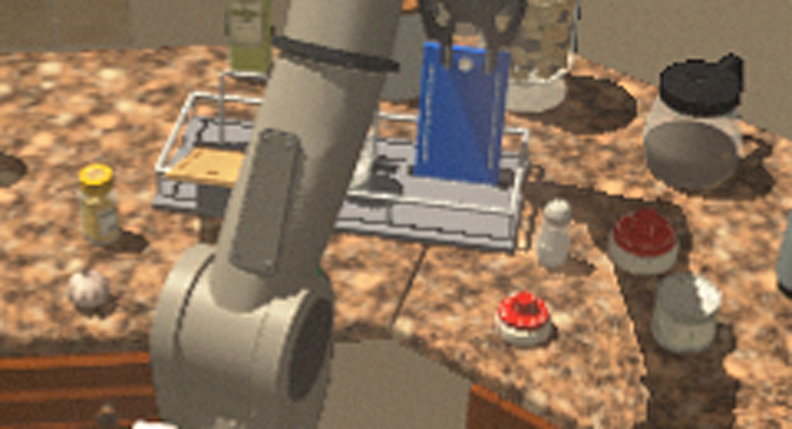

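Call:
carry_out:
  series: "-0.5 0 0 0 0.5; -0.5 0 0 0 0.5; -1 0 0 0 0.5; -3 0 0 0 0.5; -3 0 -3 0 0.5; -3 0 -3 0 0.5; -3 -3 -2 0 0.5; -3 -4 0 0 0.5"

```text
clock: 12.45
tcp_pos: [0.4987, -0.0762, 0.2537]
orientation: [3.14, -0.067, 0.007]
contact_force: [0.1, 1.5, -1.0]
grip_width: 0.0424
```

```bash
python3 st.py;python3 pic.py b1
```

```text
t 12.45 world [ 0.4987 -0.0762  0.2537] rack -0.1517 -0.0775 yaw -0.0428 F [ 0.1  1.5 -1. ] grip 0.0424
```

View pics/b1s.png

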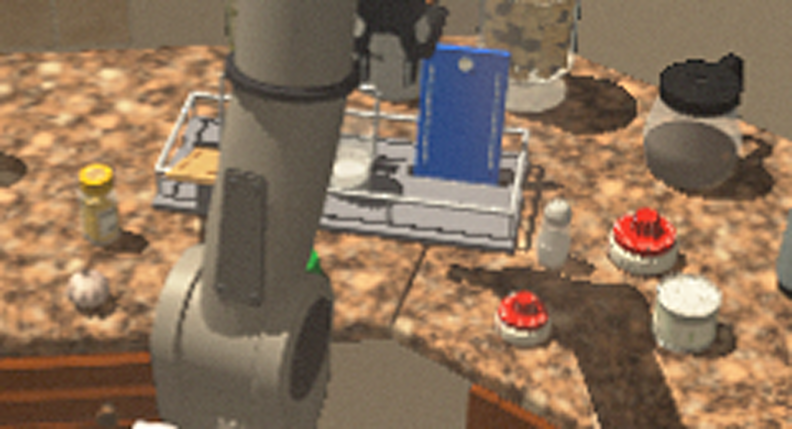

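View pics/b1t.png

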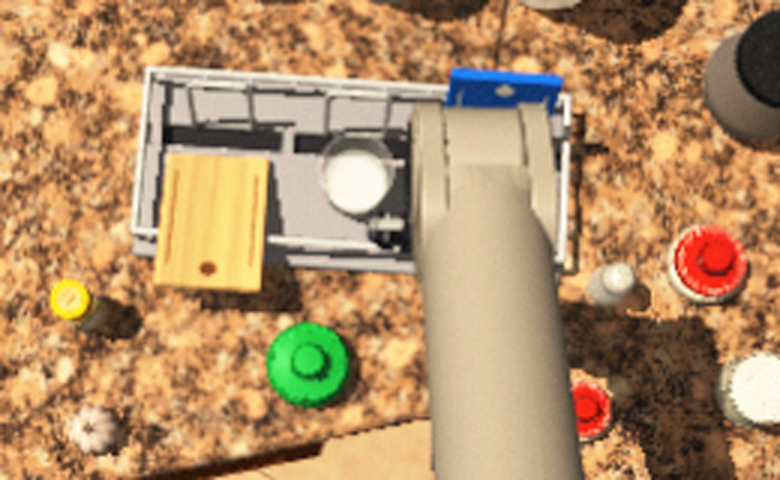

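Call:
carry_out:
  series: "-1.2 -4.4 0 0 0.5; -1.2 -4.4 0 0 0.5; -1.2 -4.4 0 0 0.5; -1.2 -4.4 0 0 0.5; -1 -4.4 0 0 0.5; 0 0 4 0 0.5; 0 0 4 0 0.5; 0 0 0 0 0.5"

```text
clock: 13.55
tcp_pos: [0.4478, 0.145, 0.1696]
orientation: [3.139, -0.063, -0.008]
contact_force: [-0.5, 0.2, 0.8]
grip_width: 0.0426
```

```bash
python3 st.py;python3 pic.py b2
```

```text
t 13.55 world [0.4478 0.145  0.1696] rack -0.2113 0.1415 yaw -0.04 F [-0.5  0.2  0.8] grip 0.0426
```

View pics/b2t.png

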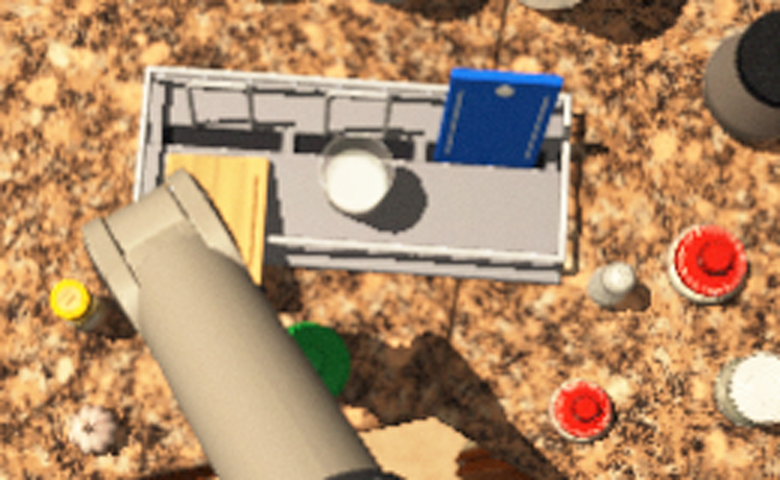

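Call:
carry_out:
  series: "0 0 4 0 0.5; 0 0 4 0 0.5; 0 0 4 0 0.5; 0 0 0 0 0.5; 0.5 0 0 0 0.5; 0.5 0 0 0 0.5; 0.4 0 0 0 0.5; 0.4 0 0 0 0.5"

```text
clock: 14.65
tcp_pos: [0.4684, 0.1454, 0.0524]
orientation: [-3.141, 0.063, -0.001]
contact_force: [-0.1, 0.6, -1.4]
grip_width: 0.0427
```

Call:
carry_out:
  series: "0.4 0 0 0 0.5; 0.4 0 0 0 0.5; 0.4 0 0 0 0.5; 0.4 0 0 0 0.5; 0.4 0 0 0 0.5; 0.4 0 0 0 0.5; 0 0 0 0 0.5"

```text
clock: 15.52
tcp_pos: [0.4923, 0.1445, 0.0519]
orientation: [-3.141, 0.064, -0.001]
contact_force: [-0.3, -0.0, -0.5]
grip_width: 0.0428
```

```bash
python3 st.py;python3 pic.py b3
```

```text
t 15.525 world [0.4923 0.1445 0.0519] rack -0.1668 0.1428 yaw -0.0405 F [-0.3 -0.  -0.5] grip 0.0428
```

View pics/b3t.png

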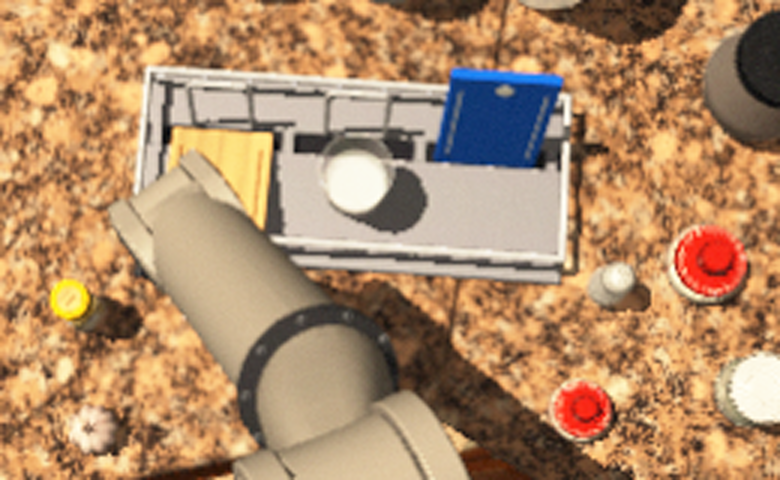

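View pics/b3s.png

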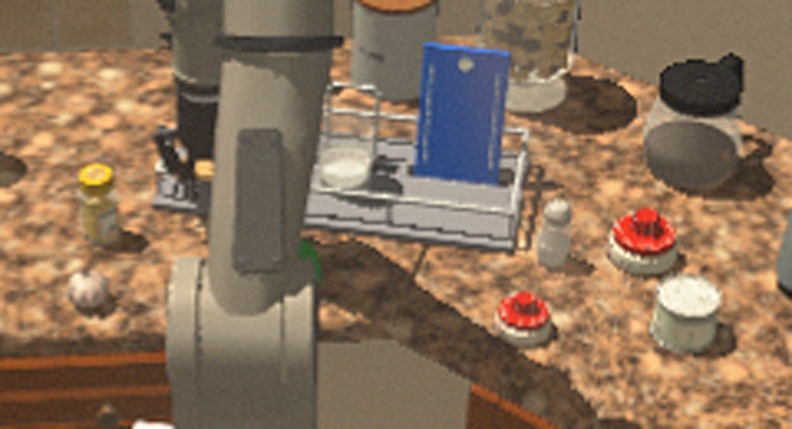

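Call:
carry_out:
  series: "0.3 0 0 0 0.5; 0.3 0 0 0 0.5; 0.3 0 0 0 0.5; 0 0 0 0 0.5"

```text
clock: 16.12
tcp_pos: [0.4971, 0.1439, 0.0511]
orientation: [3.139, -0.061, -0.011]
contact_force: [-10.4, 1.1, 7.1]
grip_width: 0.0426
```

```bash
python3 st.py;python3 pic.py b4
```

```text
t 16.125 world [0.4971 0.1439 0.0511] rack -0.162 0.1424 yaw -0.0391 F [-10.4   1.1   7.1] grip 0.0426
```

View pics/b4t.png

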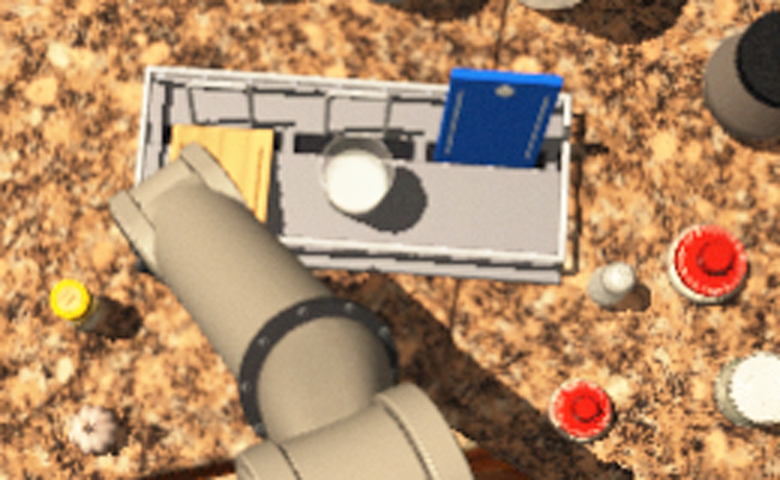

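Call:
carry_out:
  series: "0 0 -0.4 0 0.5; 0.2 0 -0.6 0 0.5; 0.3 0 -0.6 0 0.5; 0.55 0 -1.0 0 0.5; 0.65 0 -1.0 0 0.5; 0.7 0 -0.95 0 0.5; 0.75 0 -0.9 0 0.5; 0 0 0 0 0.5"

```text
clock: 17.23
tcp_pos: [0.5307, 0.143, 0.1068]
orientation: [3.14, -0.062, -0.005]
contact_force: [-8.2, 0.0, 6.1]
grip_width: 0.043
```

```bash
python3 st.py;python3 pic.py b5
```

```text
t 17.225 world [0.5307 0.143  0.1068] rack -0.1283 0.1429 yaw -0.0397 F [-8.2  0.   6.1] grip 0.043
```

View pics/b5t.png

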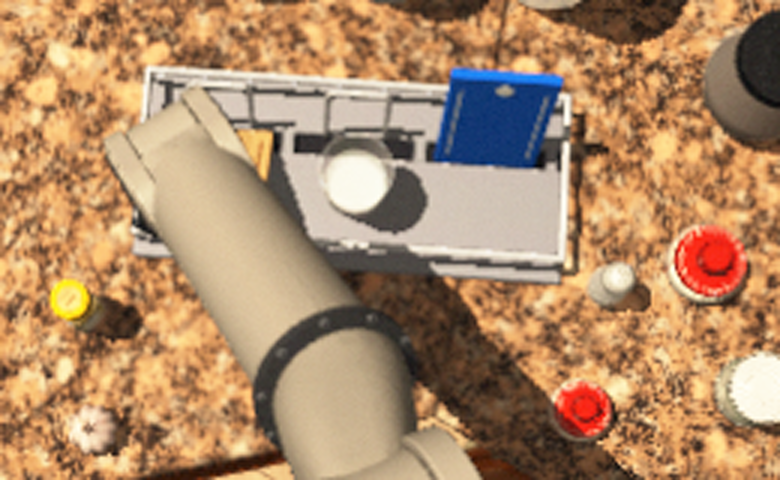

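View pics/b5s.png

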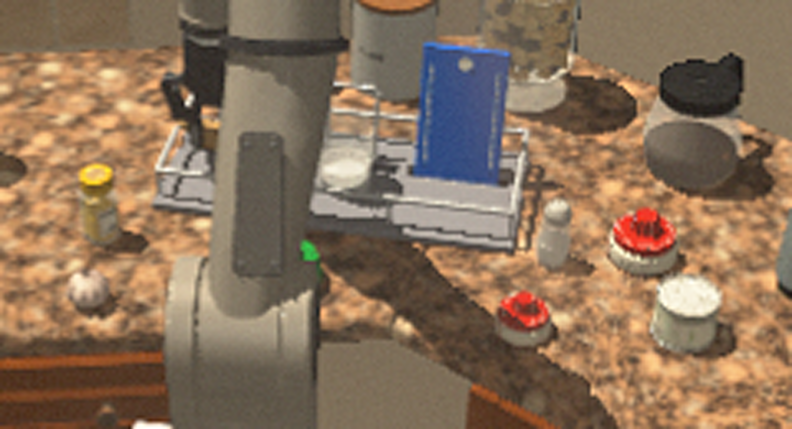

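Call:
carry_out:
  series: "0 0 -0.4 0 0.5; 0.5 0 -0.6 0 0.5; 0.7 0 -0.7 0 0.5; 0 0 0 0 0.5"

```text
clock: 17.82
tcp_pos: [0.5458, 0.1424, 0.1242]
orientation: [-3.14, 0.064, -0.003]
contact_force: [-0.5, -0.2, -0.3]
grip_width: 0.0426
```

```bash
python3 st.py;python3 pic.py b6
```

```text
t 17.825 world [0.5458 0.1424 0.1242] rack -0.1133 0.1428 yaw -0.041 F [-0.5 -0.2 -0.3] grip 0.0426
```

View pics/b6t.png

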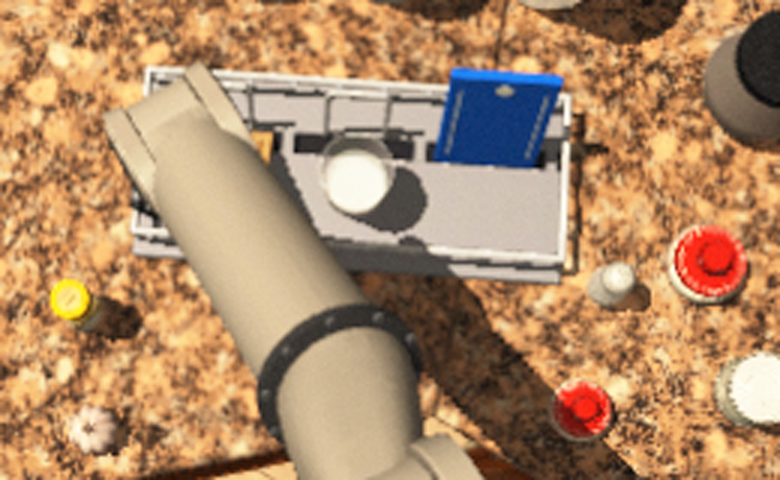

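View pics/b6s.png

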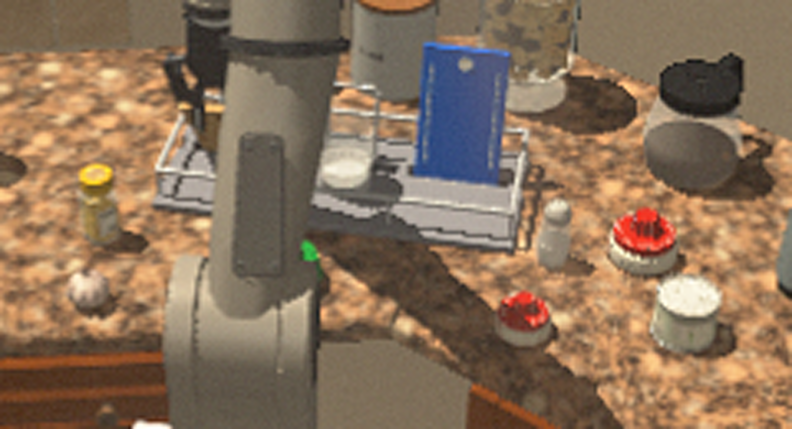

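Call:
carry_out:
  series: "0.9 0 -0.65 0 0.5; 1.0 0 -0.6 0 0.5; 1.0 0 -0.5 0 0.5; 1.1 0 -0.4 0 0.5; 1.1 0 -0.3 0 0.5; 0 0 0 0 0.5"

```text
clock: 18.68
tcp_pos: [0.5964, 0.1401, 0.1479]
orientation: [-3.141, 0.064, -0.001]
contact_force: [0.5, 0.3, 0.7]
grip_width: 0.0427
```

```bash
python3 st.py;python3 pic.py b7
```

```text
t 18.675 world [0.5964 0.1401 0.1479] rack -0.0626 0.1426 yaw -0.041 F [0.5 0.3 0.7] grip 0.0427
```

View pics/b7s.png

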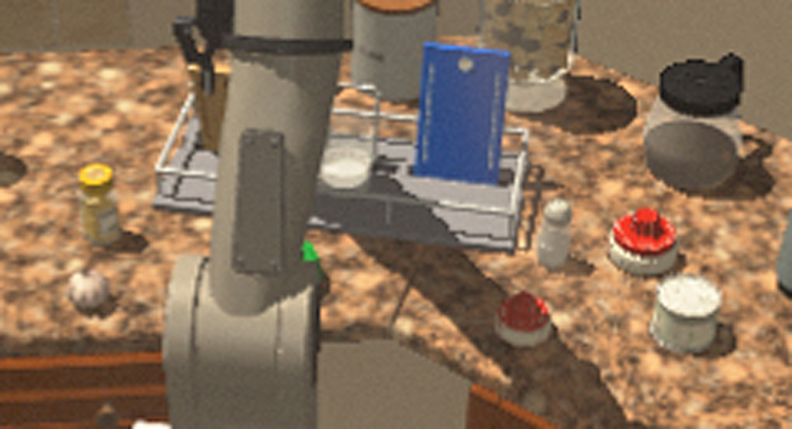

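View pics/b7t.png

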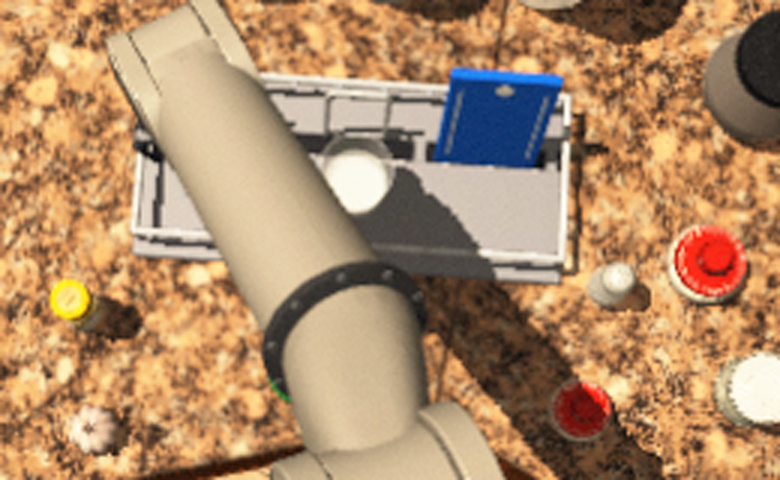

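Call:
carry_out:
  series: "1.1 0 -0.3 0 0.5; 1.1 0 -0.2 0 0.5; 1.1 0 -0.1 0 0.5; 1.0 0 0 0 0.5; 0.8 0 0 0 0.5; 0.6 0 0 0 0.5; 0.5 0 0 0 0.5; 0 0 0 0 0.5"

```text
clock: 19.77
tcp_pos: [0.6574, 0.1377, 0.1537]
orientation: [-3.141, 0.064, -0.0]
contact_force: [-0.1, -0.6, -0.5]
grip_width: 0.0429
```

Call:
carry_out:
  series: "0.4 0 0 0 0.5; 0.3 0 0 0 0.5; 0 0 0 0 0.5"

```text
clock: 20.15
tcp_pos: [0.6644, 0.1374, 0.1538]
orientation: [3.141, -0.063, 0.0]
contact_force: [-0.5, 0.7, 0.5]
grip_width: 0.0426
```

```bash
python3 st.py;python3 pic.py b8
```

```text
t 20.15 world [0.6644 0.1374 0.1538] rack 0.0054 0.1426 yaw -0.0404 F [-0.5  0.7  0.5] grip 0.0426
```

View pics/b8s.png

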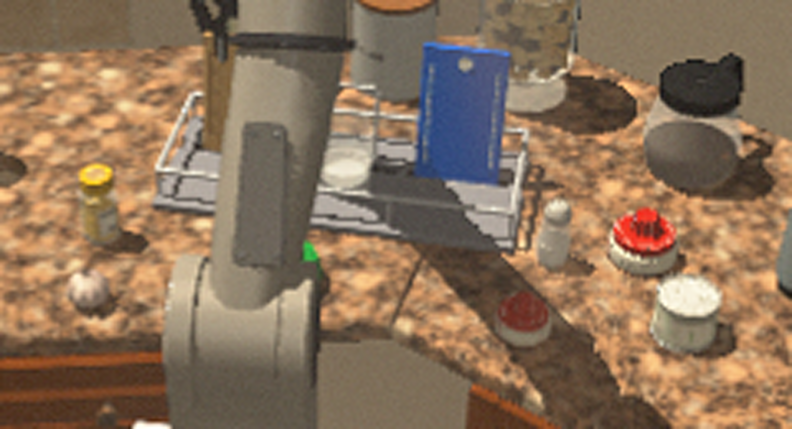

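Continue gently until the loop is felt. For blue that was at a TCP x of about 0.016.

Call:
carry_out:
  series: "0.3 0 0 0 0.5; 0.3 0 0 0 0.5; 0.3 0 0 0 0.5; 0 0 0 0 0.5"

```text
clock: 20.75
tcp_pos: [0.6713, 0.1374, 0.1535]
orientation: [3.14, -0.062, -0.007]
contact_force: [-6.5, -0.3, 3.8]
grip_width: 0.0427
```

Call:
carry_out:
  series: "0.3 0 0 0 0.5; 0 0 0 0 0.5"

```text
clock: 21.0
tcp_pos: [0.6716, 0.1374, 0.1534]
orientation: [3.139, -0.062, -0.015]
contact_force: [-16.3, -0.5, 10.0]
grip_width: 0.0426
```

```bash
python3 st.py;python3 pic.py b9
```

```text
t 21.0 world [0.6716 0.1374 0.1534] rack 0.0127 0.1429 yaw -0.0392 F [-16.3  -0.5  10. ] grip 0.0426
```

View pics/b9s.png

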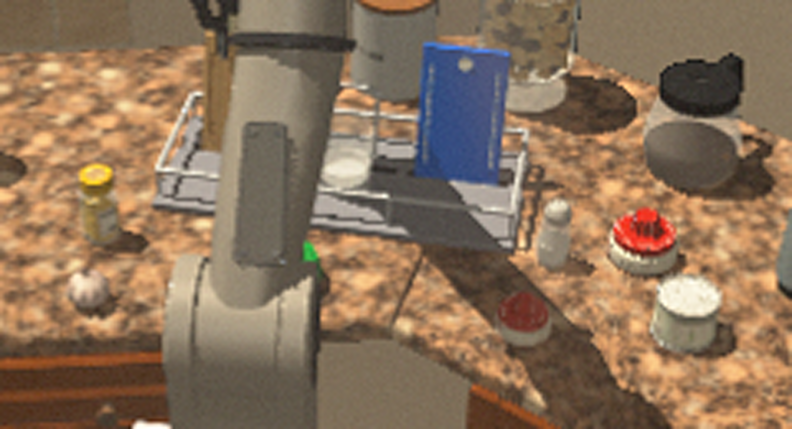

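Call:
carry_out:
  series: "-0.5 0 0 0 0.5; -0.5 0 0 0 0.5; -1 0 0 0 0.5; -2 0 0 0 0.5; -4 0 -2 0 0.5; -4 0 -4 0 0.5; -4 0 -4 0 0.5; -4 0 -4 0 0.5"

```text
clock: 22.1
tcp_pos: [0.4748, 0.1451, 0.295]
orientation: [3.141, -0.063, 0.001]
contact_force: [1.0, -0.1, -0.2]
grip_width: 0.0428
```

Call:
carry_out:
  series: "0 5 0 0 0.5; 0 6 0 0 0.5; 0 6 0 0 0.5; 0 6 0 0 0.5; 0 6 0 0 0.5; 0 6 0 0 0.5; 0 6 0 0 0.5; 0 6 0 0 0.5"

```text
clock: 23.1
tcp_pos: [0.457, -0.3262, 0.2941]
orientation: [3.14, -0.063, 0.002]
contact_force: [0.1, 0.3, 0.6]
grip_width: 0.0426
```

```bash
python3 st.py;python3 pic.py c1
```

```text
t 23.1 world [ 0.457  -0.3262  0.2941] rack -0.1833 -0.3289 yaw -0.04 F [0.1 0.3 0.6] grip 0.0426
```

View pics/c1s.png

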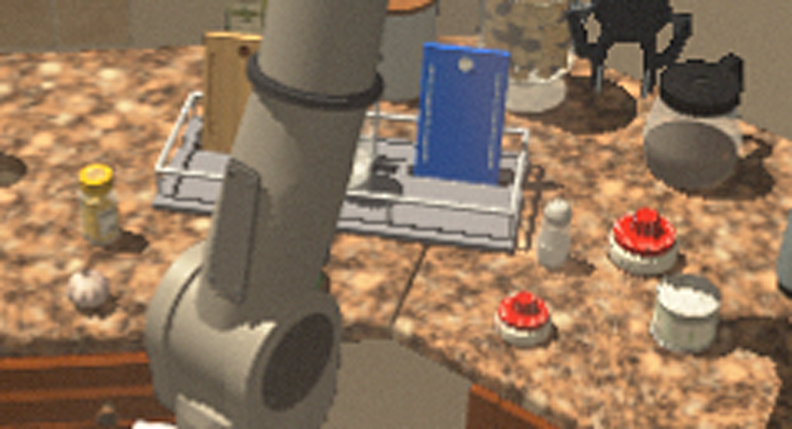

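View pics/c1t.png

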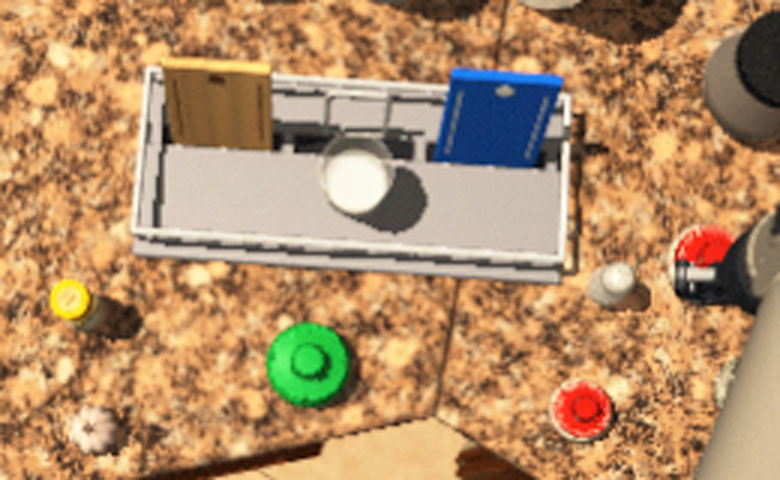

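Run:
```python
from h import *
from bench import eyes,spotter
import cv2
from scipy.optimize import least_squares
q=np.load("q.npy")
ft=eyes.grab_frame("top");fs=eyes.grab_frame("side")
for nm,k in(("ft",ft),("fs",fs)): pickle.dump(k,open(nm+".pkl","wb"))
for n in("wood_board","blue_board","wood_top","blue_top"):
    a=spotter.mark_of(ft,n);b=spotter.mark_of(fs,n)
    print(n,[(d["uv"],round(d["confidence"],2)) for d in a[:2]],[(d["uv"],round(d["confidence"],2)) for d in b[:2]])
    if a and b:
        X,e=dist(ft,a[0]["uv"],fs,b[0]["uv"]);d=X[:2]-q[:2];c,s=np.cos(q[2]),np.sin(q[2])
        print("  rack",round(c*d[0]+s*d[1],4),round(-s*d[0]+c*d[1],4),X[2].round(4),"gap",e.round(4))
t=ft["color"][120:170,255:405]; s=fs["color"][140:205,275:380]
cv2.imwrite("pics/ez.png",cv2.resize(t,None,fx=5.3,fy=5.3,interpolation=cv2.INTER_CUBIC));cv2.imwrite("pics/fz.png",cv2.resize(s,None,fx=7.5,fy=7.5,interpolation=cv2.INTER_CUBIC))
def rk(X): c,s=np.cos(q[2]),np.sin(q[2]);X=np.atleast_2d(X);return np.c_[q[0]+c*X[:,0]-s*X[:,1],q[1]+s*X[:,0]+c*X[:,1],X[:,2]]
# bystanders shift: trained marks before/after
f0=pickle.load(open("top0.pkl","rb"))
d=cv2.absdiff(ft["color"],f0["color"]).max(2); print(d[200:262,225:255].mean(),d[155:190,150:190].mean(),d[150:185,318:342].mean(),d[235:257,393:415].mean(),d[196:212,408:424].mean())
```

```text
wood_board [([279.0, 154.3], 0.96)] [([293.3, 183.4], 0.67)]
  rack 0.004 0.1522 0.019 gap 0.0142
blue_board [([371.7, 161.5], 0.82)] [([357.9, 189.2], 0.65), ([360.1, 154.4], 0.24)]
  rack -0.0051 -0.1425 0.036 gap 0.0015
wood_top [([282.6, 131.1], 0.73)] [([295.8, 150.0], 0.94)]
  rack 0.0343 0.1385 0.1747 gap 0.0032
blue_top [([375.1, 136.1], 0.72)] [([360.4, 157.4], 0.7)]
  rack 0.041 -0.1376 0.1669 gap 0.0049
3.91505376344086 4.300714285714286 4.947619047619048 4.171487603305785 4.19921875
```

View pics/ez.png

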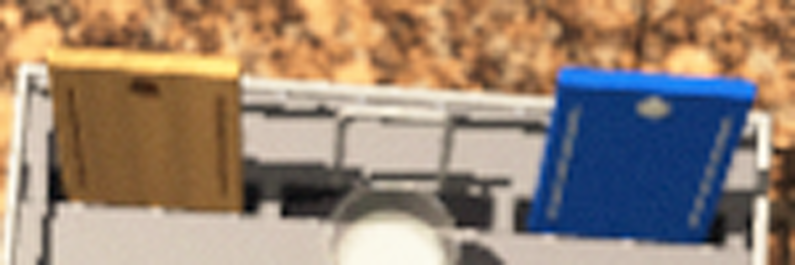

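View pics/fz.png

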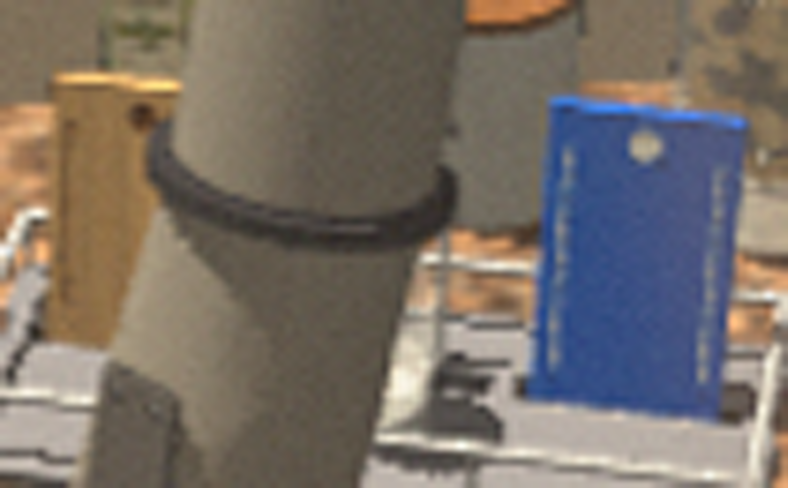

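Run:
```python
from h import *
q=np.load("q.npy");ft=pickle.load(open("ft.pkl","rb"));fs=pickle.load(open("fs.pkl","rb"))
T=lambda a:[255+a[0]/5.3-.4,120+a[1]/5.3-.4]
S=lambda a:[275+a[0]/7.5-.43,140+a[1]/7.5-.43]
c,s=np.cos(q[2]),np.sin(q[2])
for n,a,b in [("bL",(562,84),(552,104)),("bR",(755,97),(746,126)),("wL",(50,62),(57,84)),]:
    X,e=dist(ft,T(a),fs,S(b));d=X[:2]-q[:2];print(n,round(c*d[0]+s*d[1],4),round(-s*d[0]+c*d[1],4),X[2].round(4),e.round(4))
def rk(X): X=np.atleast_2d(X);return np.c_[q[0]+c*X[:,0]-s*X[:,1],q[1]+s*X[:,0]+c*X[:,1],X[:,2]]
for L,y in((.185,-.1435),(.17,.147)):
  for z0 in(.003,.012):
    l=np.radians(9);u=np.array([np.sin(l),0,np.cos(l)]);P=np.array([0,y,z0])+np.array([[0,.055,0],[0,-.055,0]])+u*L
    print(L,z0,((proj(ft,rk(P))-[254.6,119.6])*5.3).round(),((proj(fs,rk(P))-[274.57,139.57])*7.5).round(), P[0].round(3))
```

```text
bL 0.033 -0.0895 0.1861 0.0017
bR 0.0339 -0.1976 0.1844 0.0011
wL 0.0324 0.1965 0.1651 0.0008
0.185 0.003 [[558.  91.]
 [756. 105.]] [[551. 108.]
 [748. 129.]] [ 0.029 -0.088  0.186]
0.185 0.012 [[560.  87.]
 [759. 101.]] [[551.  94.]
 [749. 115.]] [ 0.029 -0.088  0.195]
0.17 0.003 [[ 38.  68.]
 [233.  81.]] [[ 45.  80.]
 [233.  99.]] [0.027 0.202 0.171]
0.17 0.012 [[ 36.  64.]
 [233.  76.]] [[ 45.  66.]
 [233.  86.]] [0.027 0.202 0.18 ]
```

The corner heights (blue about 185 mm, wood about 165 mm) match boards fully down in their slots, leaning back about 10°. I'm handing in.

```bash
python3 -c "
from bench import r
print(r.hand_in())"
```

```text
the job is handed in; nothing more can be done
None
```

Both boards are standing in their slots and leaning back on their wire loops. The wooden board is in the left slot and the blue one in the right. I handed the job in at about 23 s on the clock, with the arm clear of everything.

With the fingers half open, I pushed each board's upper edge back until its lower edge dropped into the slot. I then lifted it along an arc until it pressed on the loop and backed away.

**Checks before hand-in:**
- **Boards seated:** triangulated top corners were at about 185 mm for blue and 165 mm for wood. In-slot positions predict 186 mm and 171 mm; boards standing on the tray floor would be about 9 mm higher. Both lean back about 10° and are square to the rack.
- **Other objects:** the glass, garlic, spice jar, mug, shaker and small red timer looked unmoved between the first and last top pictures. The arm partly hid the tin in the last top picture; the last side picture shows it standing in place.
- **Forces:** the peaks I read were about 19 N, below the 40 N limit.

**One check disagreed:** the network's two-view estimate of the wooden board's origin height was 19 mm, below the required 22–39 mm. Its two views missed each other by 14 mm because the arm hid part of the board in the side view, so I relied on the one corner of that board I could see in both views. The blue board's origin read 36 mm, which is in range.

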